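# Open the ratchet clamp on the mended mirror

### The job

The glue in the small framed mirror panel has set, so open the ratchet bar clamp that holds it: with the fingertips, press down the thumb lever on the sliding jaw to free the ratchet and, keeping it pressed, push the jaw back along its bar until it is fully home against the end stop, then let go. Nothing is to be picked up: leave the panel lying where it is on its bearers, and do not disturb the mirror, comb, bangles, canister, glue bottle or clip box.

Things in the scene. Friction and masses are not known exactly. Their poses are not given: they have to be found in the camera images.
- clamp: Ratchet bar clamp screwed to the bench. Aluminium channel bar 32 wide, 20 high, 420 mm long; fixed tail jaw at own y -190 to -170 mm, end stop (56 wide, 40 high) from y +209 mm, sliding jaw between; feet 90 wide, 6 high at both ends. Origin: bench level, bar's centre line, at the sliding jaw's cork face as clamped. Own +y: along the bar, opening direction (tail jaw to end stop); x across; z up.
- jaw (a joint): Travel of the sliding jaw along the clamp's +y, m: 0 clamped on the panel, 0.09 fully back at the end stop. Jaw 118 mm long, 60 wide: cork-faced plate (top 42 mm above bench), thumb lever, then dark steel housing (51 wide, 56 long, top 76 mm above bench). Until the lever is pressed the ratchet stops it going back (1.5 mm play). Freed, it slides with 2.5 N friction and stays where left.
- release (a joint): Angle of the thumb lever, rad: 0 up, 0.26 pressed to its stop. From 0.14 on the pawl is clear of the bar's teeth (pitch 9 mm): pad 5 mm down; the pad goes down 9 mm in all. Sprung, about 2 N at first, 5 N fully down; let go, it comes up by itself and the pawl catches again, so it must stay down while the jaw moves.
- release_pad (a point): Centre of the top of the ribbed steel thumb pad (40 mm across the bar, 38 mm along it), about 51 mm above the bench at rest; moves with lever and jaw. At rest it slopes up 0.2 rad away from the housing (its panel-side edge 4 mm higher); level when pressed 0.2 rad. The housing's upright front, the face to push against, is 18 mm from this point in the opening direction. Open from above.
- push_face (a point): Centre of the housing's upright front face, which looks towards the panel (against +y of the clamp); 63 mm above the bench, the face is 51 mm wide and reaches from 50 to 76 mm above the bench. Moves with the jaw.
- panel: The mended mirror: a flat wooden frame 130 x 170 x 14 mm with glass in it, lying loose on the bearers between the jaws, its underside 20 mm above the bench. Origin: centre of its underside. To be left there.
- comb: Stainless steel comb, 180 x 34 x 4 mm, loose, lying on the bench on the robot's side of the bar. Origin: centre of its underside. Leave alone.
- bangle_a: Glass bangle, 68 mm across, 8 mm high, loose, lying flat on the robot's side of the bar near the end stop. Origin: centre of its underside. Leave alone.
- bangle_b: Glass bangle, 68 mm across, 8 mm high, loose, lying flat on the far side of the bar. Origin: centre of its underside. Leave alone.
- canister: Upright aluminium canister with its lid closed, 75 mm across, 118 mm high, loose, beyond the bar. Origin: centre of its underside. Leave alone.
- glue: White plastic glue bottle, 48 mm across, 125 mm high, loose, standing beyond the bar. Origin: centre of its underside. Leave alone.
- clip_box: Clip box of plastic, 85 x 125 x 45 mm, with a hinged flap on top that has a thumb lip; fixed, to the right of the clamp. Origin: centre of its underside. Leave alone.
- clip_flap (a joint): Flap of the clip box, rad: 0 shut. Leave shut.
- mirror: Folding three-panel mirror on a wooden foot 100 x 180 mm, 239 mm high, with two hinged side panels 80 mm wide folded somewhat forward; fixed, on the left. Origin: centre of the foot's underside. Leave alone.
Not all that is in view belongs to the job. What is meant by the panel is not blue, turquoise or yellow, and is the larger of those in its own colour.

How it is judged:
By the outcome, as a careful person would: the job done as asked, in the order asked, and still so for the second after the job is handed in, with the robot touching nothing.
It also fails if it takes over 32 s, if anything falls off the work surface, if the arm or the gripper's body presses on something with over 40 N, if the wrist force passes 120 N, or if a joint passes its speed limit or range.

### The arm

A 6-joint arm with a two-finger parallel gripper is mounted at the origin on the work surface. World frame = base frame: x ahead of the robot, y to its left, z up, the work surface at z = 0. Lengths are in m, angles in rad, forces in N, time in s.
With the tool pointing down it reaches from about 0.3 to 0.775 m from the base axis. Payload 14.6 kg.
Tool frame: the origin (TCP) lies between the finger pads; the fingertips stand 8 mm ahead of it and the grasp point (between the pads) lies 11 mm behind it; z points along the fingers, y is the direction in which the jaws open and shut (so a half turn about z gives the same grasp; the last joint's range is limited). The gripper opens to 94 mm and grips with 3 to 60 N. Pads are 16 mm wide; open, the fingers measure 119 mm over their backs; the gripper's body (75 mm by 177 mm) begins 78 mm behind the grasp point.
Start: joints at [-0.067, 0.3, 1.521, -0, 1.321, -0.067], TCP at [0.55, -0, 0.213] pointing down, gripper open.
Joint ranges: [-3.03, 3.03], [-0.79, 2.21], [0.23, 2.52], [-1.04, 4.18], [0, 3.07], [-2.55, 2.55]. Speed limits (rad/s): [2.22, 2.22, 2.57, 3.14, 3.14, 3.14].

### API

Orientations are given as [roll, pitch, yaw] about the fixed x, y, z axes, in that order (R = Rz(yaw) Ry(pitch) Rx(roll)).
In Python, from station import ctrl, viewer, workorder gives the robot as it stands.
- The arm moves only by the tool play_rows, never from a script. Its argument "commands" is a list of rows, each an object of numbers: "dx", "dy", "dz": the shift along the tool's x, y, z in m; "ax", "ay", "az": the turn, a rotation vector about the tool's x, y, z in degrees. In form: [{"dx": .., "dy": .., "dz": .., "ax": .., "ay": .., "az": ..}, ...]. A call has exactly 5 rows; each row shifts and turns the pose as measured when the row begins, along the tool's axes as they then stand; what a row does not reach is not made up. A row lasts 1/12 s, in which the tool goes at most 41.7 mm and 7.16 degrees, less where a joint would pass 70% of its speed; a pose out of reach is approached as far as the arm can. A call with a gripper value outside its range is refused whole. "claw" is the opening, from 0 (shut) to 1 (fully open), set as the call begins (left out, the last holds). The fingers move at their own pace and stop on an object; "squeeze" is the grip in N (left out, the last holds). Time passes only in rows, so rows that do not move let the fingers close, or fill a call up. It gives the time, the measured TCP pose, the force and the opening at its end, in the units of the state.
- ctrl.get_obs(): the state, without advancing time (a new reading comes with each control period).
- viewer.camera(name): name is "scene" or "side" or "wrist"; returns the picture (400x640x3 uint8, red, green, blue); there is no depth.
- viewer.camera_model(name): a dict with "K" (3x3 intrinsics, pixels), "dist_coeffs" ([k1, k2, p1, p2, k3] as OpenCV has them; the pictures are not rectified), "pose" (4x4, takes a point from camera to world coordinates); the wrist camera has in their place "T_tool_cam" (4x4, takes a point from camera to tool coordinates, whose origin is the TCP and whose axes are the flange's). Camera axes: x right, y down, z forward; pixel columns grow to the right and rows downward; lengths in m; the calibration is good to about 2 mm. A picture is of the moment at which its call begins: read the wrist's pose just before it. camera_model takes no time and is no camera call.
- workorder.hand_in(): hands the job in, once; it reports no verdict.
The state is a dict: "time_s": time; "qpos": joint angles; "joint_vel": joint speeds; "tau": joint torques, N m; "ee_pos": TCP position; "eef_rot": TCP orientation; "force": force on the tool from outside, world axes, zero at the start; "moment": the same for the moment, N m; "grip_width": finger opening in m.
Only numpy, scipy, OpenCV 4.12 (cv2) and the standard library are available. Lean on these libraries where they do the work, as an engineer would, in place of code of your own. Each camera call takes 0.05 s, during which the arm holds its last target. There are 200 camera calls.

## Working session

There is one attempt and no reset: what is moved stays moved. The work goes in short steps, Python scripts to look and compute and a tool call to move; the robot and the scene stay as the last step left them, time stands still between calls to the robot, and variables do not carry over. Pictures are saved under pics/ and viewed, about 8 in all and at most 12, crops included, and the job is handed in when it is done.

Besides the shell and the picture viewer there is one more tool, called as name([rows], argument=value, ...), one row to a line, values as JSON. play_rows: Moves the arm, as the interface text tells. Its arguments: {"type":"object","properties":{"commands":{"type":"array","items":{"type":"object","properties":{"dx":{"type":"number"},"dy":{"type":"number"},"dz":{"type":"number"},"ax":{"type":"number"},"ay":{"type":"number"},"az":{"type":"number"}}}},"claw":{"type":"number"},"squeeze":{"type":"number"}},"required":["commands"]}

```bash
mkdir -p pics; ls
python3 - <<'E'
from station import ctrl, viewer
import cv2,numpy as np
o=ctrl.get_obs();print(o)
for n in("scene","side"):
    cv2.imwrite(f"pics/{n}0.png",viewer.camera(n)[:,:,::-1]); m=viewer.camera_model(n);print(n,{k:np.round(v,4).tolist() for k,v in m.items() if k!='name'})
m=viewer.camera_model("wrist");print(m)
E
```

```text
pics
{'time_s': 0.0, 'qpos': array([-6.65579119e-02,  3.00483082e-01,  1.52157442e+00, -9.60221301e-07,
        1.32072552e+00, -6.65865898e-02]), 'joint_vel': array([ 5.98378730e-05, -4.05016055e-04,  5.63784980e-05, -2.74123387e-05,
        1.93415059e-03, -8.31221090e-04]), 'tau': array([-1.53750298e-03, -5.31805658e+01, -3.52735734e+01,  7.07558286e-02,
        2.43994006e-02, -4.79655944e-05]), 'ee_pos': array([5.49742028e-01, 3.71656437e-05, 2.12882580e-01]), 'eef_rot': array([-3.14040486e+00, -7.82758058e-05,  1.57082520e+00]), 'force': array([0.05603883, 0.54110348, 0.11133204]), 'moment': array([ 0.0128684 , -0.05838594,  0.01665971]), 'grip_width': 0.09443370167988337}
scene {'K': [[425.292, 0.0, 317.4739], [0.0, 425.292, 196.2084], [0.0, 0.0, 1.0]], 'dist_coeffs': [-0.0894, 0.0, 0.0, 0.0, 0.0], 'pose': [[-0.8338, 0.3712, -0.4086, 1.0597], [0.5518, 0.5419, -0.6339, 0.8227], [-0.0138, -0.754, -0.6567, 0.9217], [0.0, 0.0, 0.0, 1.0]]}
side {'K': [[364.4041, 0.0, 319.1635], [0.0, 364.4041, 200.9292], [0.0, 0.0, 1.0]], 'dist_coeffs': [-0.0117, 0.0, 0.0, 0.0, 0.0], 'pose': [[0.9852, -0.1371, 0.103, 0.404], [-0.1708, -0.727, 0.665, -0.704], [-0.0163, -0.6728, -0.7397, 0.8513], [0.0, 0.0, 0.0, 1.0]]}
{'K': array([[304.17143941,   0.        , 325.94633838],
       [  0.        , 304.17143941, 198.5661611 ],
       [  0.        ,   0.        ,   1.        ]]), 'dist_coeffs': array([0.01149309, 0.        , 0.        , 0.        , 0.        ]), 'T_tool_cam': array([[-1.32987926e-03, -9.73368164e-01, -2.29243646e-01,
         6.52292284e-02],
       [ 9.99998756e-01, -1.48889495e-03,  5.20692012e-04,
        -1.22997722e-03],
       [-8.48144735e-04, -2.29242669e-01,  9.73368933e-01,
        -1.71639494e-01],
       [ 0.00000000e+00,  0.00000000e+00,  0.00000000e+00,
         1.00000000e+00]])}
```

View pics/scene0.png

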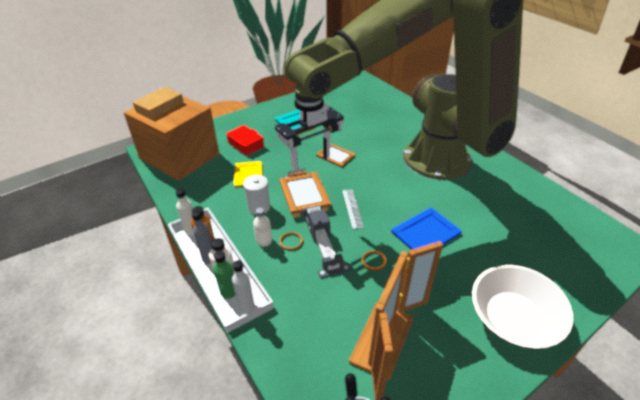

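View pics/side0.png

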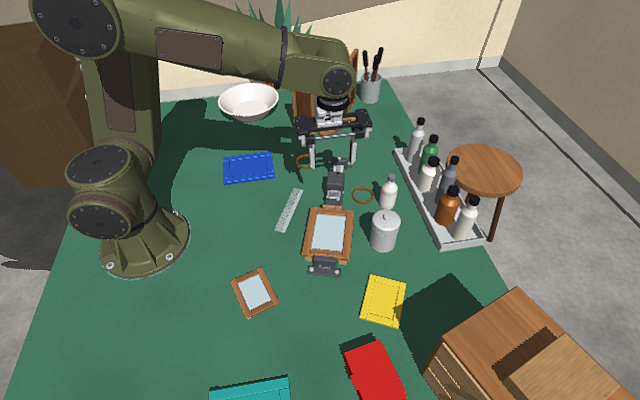

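The scene view shows the wooden panel in the clamp at (305,193), the jaw at (320,220) and the end stop at (330,268). In the side view the panel is at (328,235), the jaw at (335,185) and the end stop near (338,162). Next I'll zoom in on the jaw.

Run:
```python
import cv2,numpy as np
a=cv2.imread('pics/scene0.png')[165:285,265:365]; b=cv2.imread('pics/side0.png')[145:285,285:385]
A=cv2.resize(a,None,fx=4.5,fy=4.5,interpolation=cv2.INTER_CUBIC)[:540,:400] if 0 else cv2.resize(a,(450,540),interpolation=cv2.INTER_CUBIC)
B=cv2.resize(b,(350,490),interpolation=cv2.INTER_CUBIC); B=cv2.copyMakeBorder(B,0,50,0,0,0)
cv2.imwrite('pics/z.png',np.hstack([A,B]))
```

```text
(no output)
```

View pics/z.png

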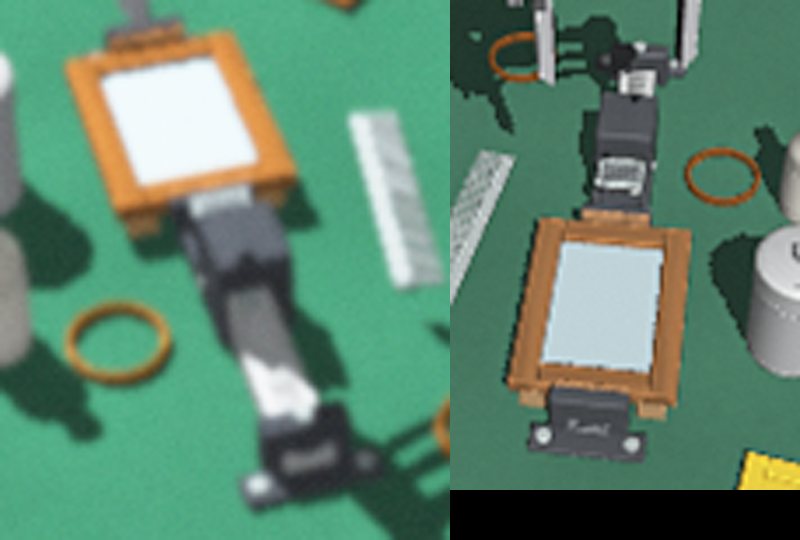

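Crop: the ribbed pad is at side-view pixel (334,195). The tail foot screws are at (312,269) and (337,272) in the side view, and the end-stop screws at (322,273) and (347,267) in the scene view.

```bash
cat > h.py <<'E'
import cv2,numpy as np
from station import ctrl,viewer
def ray(m,uv,z,T=None):
    K,d=np.array(m["K"]),np.array(m["dist_coeffs"]); T=np.array(m["pose"]) if T is None else T
    p=cv2.undistortPoints(np.array(uv,float).reshape(-1,1,2),K,d).reshape(-1,2)
    D=np.c_[p,np.ones(len(p))]@T[:3,:3].T; c=T[:3,3]
    return c+D*((z-c[2])/D[:,2])[:,None]
E
python3 - <<'E'
from h import *
s=viewer.camera_model("side");c=viewer.camera_model("scene")
np.set_printoptions(precision=4,suppress=True)
S=lambda l:[(285+(x-450)/3.5,145+y/3.5) for x,y in l]
C=lambda l:[(265+x/4.5,165+y/4.5) for x,y in l]
print('pad',ray(s,S([(621,175)]),.051))
t=ray(s,S([(543,435),(632,443)]),.008);print('tail',t,t.mean(0))
e=ray(c,C([(258,488),(370,460)]),.008);print('end',e,e.mean(0))
d=e.mean(0)-t.mean(0);print('len',np.hypot(*d[:2]),'yaw',np.degrees(np.arctan2(d[1],d[0])))
p=ray(s,S([(540,218),(691,232),(672,405),(510,388)]),.034);print('panel',p,p.mean(0))
p=ray(s,S([(601,140),(652,146),(603,95),(656,97)]),.076);print('housing top front/back',p)
p=ray(c,C([(185,250),(288,240),(250,215)]),.076);print('housing scene',p)
E
```

```text
pad [[0.5631 0.0311 0.051 ]]
tail [[ 0.4593 -0.1856  0.008 ]
 [ 0.5248 -0.2047  0.008 ]] [ 0.492  -0.1951  0.008 ]
end [[0.6564 0.2143 0.008 ]
 [0.5877 0.2348 0.008 ]] [0.6221 0.2246 0.008 ]
len 0.43940165507626555 yaw 72.78599648182437
panel [[ 0.4887  0.0102  0.034 ]
 [ 0.6114 -0.0288  0.034 ]
 [ 0.5573 -0.1933  0.034 ]
 [ 0.4394 -0.1561  0.034 ]] [ 0.5242 -0.092   0.034 ]
housing top front/back [[0.5495 0.0516 0.076 ]
 [0.5907 0.0364 0.076 ]
 [0.5617 0.1063 0.076 ]
 [0.6071 0.095  0.076 ]]
housing scene [[0.6184 0.0761 0.076 ]
 [0.5595 0.1053 0.076 ]
 [0.5665 0.0725 0.076 ]]
```

play_rows([
  {"dx": 0.03, "dy": 0.015},
  {"dx": 0.008, "az": 6},
  {"az": 6},
  {"az": 5.2},
  {"dz": 0.03},
], claw=0, squeeze=20)

```text
validation failed for argument at $.co...
```

play_rows([
  {"dz": 0.02},
  {},
  {},
  {},
  {},
])

```text
validation failed for argument at $.co...
```

Run:
```python
from h import *
o=ctrl.get_obs();print(o)
w=viewer.camera("wrist")[:,:,::-1]
cv2.imwrite("pics/w1.png",w)
cv2.imwrite("pics/w1z.png",cv2.resize(w,(800,500),interpolation=cv2.INTER_CUBIC))
c=viewer.camera_model("scene")
print(ray(c,[(440,243),(405,255)],.239))
```

```text
{'time_s': 0.1, 'qpos': array([-6.65943879e-02,  3.00400638e-01,  1.52154767e+00,  5.32554996e-07,
        1.32068439e+00, -6.65744072e-02]), 'joint_vel': array([ 0.00071992, -0.00200123, -0.00103295,  0.00078097,  0.00041513,
        0.00124127]), 'tau': array([ 1.84928511e-03, -5.32644153e+01, -3.53284299e+01,  7.10431044e-02,
        2.34944851e-02, -7.30603051e-05]), 'ee_pos': array([5.49764550e-01, 1.59919185e-05, 2.12939106e-01]), 'eef_rot': array([-3.14055495e+00, -6.97037891e-05,  1.57077618e+00]), 'force': array([-0.06573303, -0.08278449,  0.23811804]), 'moment': array([-0.03945959,  0.04639601,  0.01973557]), 'grip_width': 0.09368681433884543}
[[0.50051384 0.44363434 0.239     ]
 [0.58672318 0.42587554 0.239     ]]
```

View pics/w1z.png

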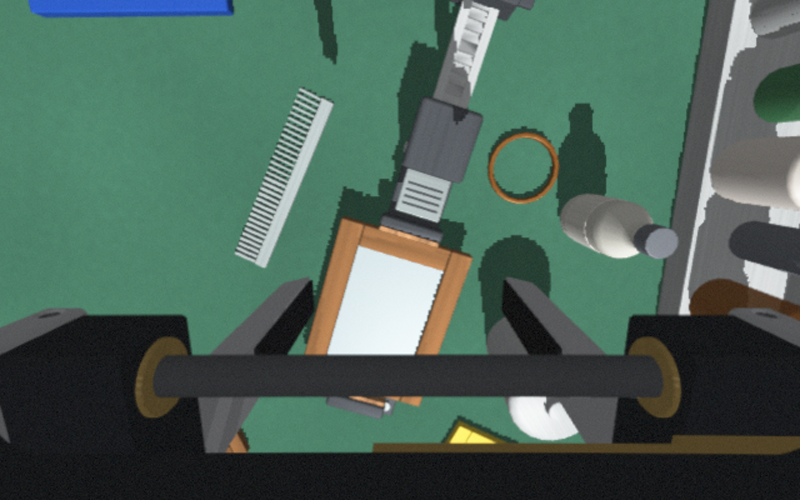

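Wrist view (1.25x zoom): pad centre is at (425,195), the housing top's front edge runs (406,165)-(468,183) and its back edge (425,98)-(483,115). The mirror is at y≈0.43, well clear. The moves were refused, probably because each row needs all six keys.

Run:
```python
from h import *
from scipy.spatial.transform import Rotation as R
np.set_printoptions(precision=4,suppress=True)
o=ctrl.get_obs();T=np.eye(4);T[:3,:3]=R.from_euler('xyz',o['eef_rot']).as_matrix();T[:3,3]=o['ee_pos']
m=viewer.camera_model("wrist");T=T@m["T_tool_cam"]
f=lambda l,z:ray(m,np.array(l)/1.25,z,T)
print('pad c',f([(425,195)],.051)); h=f([(406,165),(468,183),(425,98),(483,115)],.076);print(h,h[:2].mean(0),h[2:].mean(0))
d=h[2:].mean(0)-h[:2].mean(0);print(np.hypot(*d[:2]),np.degrees(np.arctan2(d[1],d[0])))
pl=f([(343,218),(471,256)],.034);print(pl,np.degrees(np.arctan2(*(pl[1]-pl[0])[1::-1])))
pad=f([(402,167),(450,178),(437,222),(395,211)],.051);print(pad,pad.mean(0))
```

```text
pad c [[0.564  0.0343 0.051 ]]
[[0.5476 0.0603 0.076 ]
 [0.5972 0.0462 0.076 ]
 [0.5622 0.1101 0.076 ]
 [0.6069 0.0977 0.076 ]] [0.5724 0.0532 0.076 ] [0.5845 0.1039 0.076 ]
0.05210685843903019 76.54279771860351
[[ 0.4888  0.0116  0.034 ]
 [ 0.6091 -0.025   0.034 ]] -16.928259318874698
[[0.5441 0.0583 0.051 ]
 [0.5855 0.0489 0.051 ]
 [0.5749 0.0105 0.051 ]
 [0.5377 0.0204 0.051 ]] [0.5605 0.0345 0.051 ]
```

play_rows([
  {"dx": 0.03, "dy": 0.015, "dz": 0, "ax": 0, "ay": 0, "az": 0},
  {"dx": 0.005, "dy": 0, "dz": 0, "ax": 0, "ay": 0, "az": 6},
  {"dx": 0, "dy": 0, "dz": 0, "ax": 0, "ay": 0, "az": 6},
  {"dx": 0, "dy": 0, "dz": 0, "ax": 0, "ay": 0, "az": 5},
  {"dx": 0, "dy": 0, "dz": 0.03, "ax": 0, "ay": 0, "az": 0},
], claw=0, squeeze=20)

```text
time_s: 0.57
ee_pos: [0.5671, 0.0365, 0.1863]
eef_rot: [3.137, -0.002, 1.26]
force: [0.6, 0.0, 0.1]
grip_width: 0.0644
```

play_rows([
  {"dx": 0.002, "dy": -0.003, "dz": 0.03, "ax": 0, "ay": 0, "az": 0},
  {"dx": 0, "dy": 0, "dz": 0.03, "ax": 0, "ay": 0, "az": 0},
  {"dx": 0, "dy": 0, "dz": 0.025, "ax": 0, "ay": 0, "az": 0},
  {"dx": 0, "dy": 0, "dz": 0.02, "ax": 0, "ay": 0, "az": 0},
  {"dx": 0, "dy": 0, "dz": 0, "ax": 0, "ay": 0, "az": 0},
])

```text
time_s: 0.98
ee_pos: [0.5627, 0.0398, 0.0722]
eef_rot: [-3.141, 0.0, 1.259]
force: [-0.0, -0.5, -0.5]
grip_width: 0.0302
```

Run:
```python
from h import *
o=ctrl.get_obs();print({k:np.round(o[k],4) for k in('ee_pos','eef_rot','force','grip_width')})
w=viewer.camera("wrist")[:,:,::-1]; s=viewer.camera("side")[:,:,::-1]
a=cv2.resize(w[100:400,200:460],(400,460),interpolation=cv2.INTER_CUBIC)
b=cv2.resize(s[120:235,285:385],(400,460),interpolation=cv2.INTER_CUBIC)
cv2.imwrite("pics/w2.png",np.hstack([a,b]))
```

```text
{'ee_pos': array([0.5627, 0.0398, 0.0722]), 'eef_rot': array([-3.1411e+00,  1.0000e-04,  1.2585e+00]), 'force': array([-0.0058, -0.4599, -0.4847]), 'grip_width': np.float64(0.0302)}
```

View pics/w2.png

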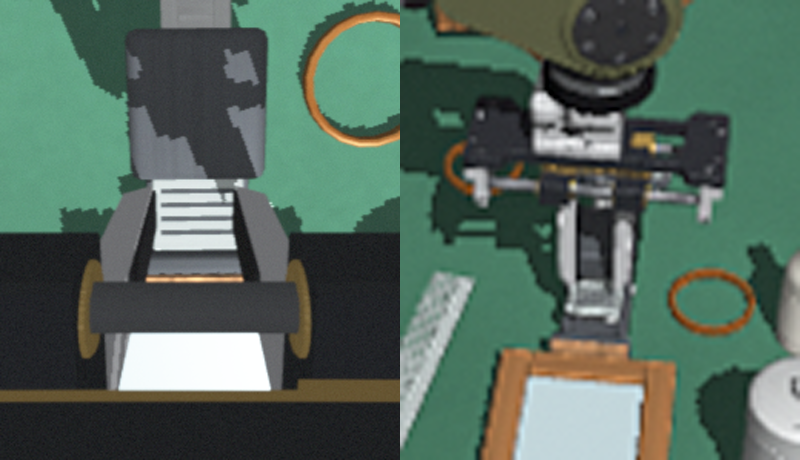

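Left: the open fingers straddle the pad centrally, with crop column 195 being the centre of both; the housing front edge is at crop row ~180, and the jaws are still closing. I'll compute the front face and finish closing.

Run:
```python
from h import *
from scipy.spatial.transform import Rotation as R
o=ctrl.get_obs();T=np.eye(4);T[:3,:3]=R.from_euler('xyz',o['eef_rot']).as_matrix();T[:3,3]=o['ee_pos'];T0=T.copy()
m=viewer.camera_model("wrist");T=T@m["T_tool_cam"]
f=lambda l,z:[np.round((np.linalg.inv(T0)@np.r_[p,1])[:3],4) for p in ray(m,[(200+x/1.538,100+y/1.533) for x,y in l],z,T)]
print('front in tool',f([(135,179),(262,179)],.076),'back',f([(195,30)],.076)); print('pad edges',f([(155,180),(240,180),(153,251),(237,248)],.053))
```

```text
front in tool [array([ 0.0136, -0.0233, -0.    ]), array([0.0134, 0.0253, 0.0002])] back [array([ 0.0688, -0.0003,  0.0002])]
pad edges [array([ 0.0062, -0.0176,  0.023 ]), array([0.0061, 0.0193, 0.0232]), array([-0.0272, -0.0192,  0.0229]), array([-0.0258,  0.0186,  0.0231])]
```

play_rows([
  {"dx": 0, "dy": 0, "dz": 0, "ax": 0, "ay": 0, "az": 0},
  {"dx": 0, "dy": 0, "dz": 0, "ax": 0, "ay": 0, "az": 0},
  {"dx": 0, "dy": 0, "dz": 0, "ax": 0, "ay": 0, "az": 0},
  {"dx": 0, "dy": 0, "dz": 0, "ax": 0, "ay": 0, "az": 0},
  {"dx": 0, "dy": 0, "dz": 0, "ax": 0, "ay": 0, "az": 0},
])

```text
time_s: 1.5
ee_pos: [0.5674, 0.0398, 0.0825]
eef_rot: [3.129, -0.004, 1.259]
force: [0.4, -0.4, 0.4]
grip_width: 0.0006
```

play_rows([
  {"dx": 0, "dy": 0, "dz": 0, "ax": 0, "ay": 0, "az": 0},
  {"dx": 0, "dy": 0, "dz": 0, "ax": 0, "ay": 0, "az": 0},
  {"dx": 0, "dy": 0, "dz": 0, "ax": 0, "ay": 0, "az": 0},
  {"dx": 0, "dy": 0, "dz": 0, "ax": 0, "ay": 0, "az": 0},
  {"dx": 0, "dy": 0, "dz": 0, "ax": 0, "ay": 0, "az": 0},
])

```text
time_s: 1.92
ee_pos: [0.5678, 0.0397, 0.0836]
eef_rot: [3.127, -0.005, 1.258]
force: [0.5, -1.2, -0.5]
grip_width: 0.0005
```

play_rows([
  {"dx": 0, "dy": -0.005, "dz": 0.008, "ax": 0.8, "ay": 0, "az": 0},
  {"dx": 0, "dy": 0, "dz": 0.006, "ax": 0, "ay": 0, "az": 0},
  {"dx": 0, "dy": 0, "dz": 0.004, "ax": 0, "ay": 0, "az": 0},
  {"dx": 0, "dy": 0, "dz": 0, "ax": 0, "ay": 0, "az": 0},
  {"dx": 0, "dy": 0, "dz": 0, "ax": 0, "ay": 0, "az": 0},
])

```text
time_s: 2.33
ee_pos: [0.5621, 0.0415, 0.0626]
eef_rot: [-3.139, -0.004, 1.259]
force: [-0.0, 0.5, -0.5]
grip_width: 0.0003
```

play_rows([
  {"dx": 0, "dy": 0, "dz": 0.003, "ax": 0, "ay": 0, "az": 0},
  {"dx": 0, "dy": 0, "dz": 0.003, "ax": 0, "ay": 0, "az": 0},
  {"dx": 0, "dy": 0, "dz": 0.002, "ax": 0, "ay": 0, "az": 0},
  {"dx": 0, "dy": 0, "dz": 0.001, "ax": 0, "ay": 0, "az": 0},
  {"dx": 0, "dy": 0, "dz": 0, "ax": 0, "ay": 0, "az": 0},
])

```text
time_s: 2.75
ee_pos: [0.5625, 0.041, 0.0537]
eef_rot: [-3.14, -0.004, 1.258]
force: [-0.6, 0.2, 4.0]
grip_width: 0.0003
```

play_rows([
  {"dx": 0, "dy": 0, "dz": 0.002, "ax": 0, "ay": 0, "az": 0},
  {"dx": 0, "dy": 0, "dz": 0.001, "ax": 0, "ay": 0, "az": 0},
  {"dx": 0, "dy": 0, "dz": 0.001, "ax": 0, "ay": 0, "az": 0},
  {"dx": 0, "dy": 0, "dz": 0, "ax": 0, "ay": 0, "az": 0},
  {"dx": 0, "dy": 0, "dz": 0, "ax": 0, "ay": 0, "az": 0},
])

```text
time_s: 3.17
ee_pos: [0.5628, 0.0413, 0.0514]
eef_rot: [-3.141, -0.005, 1.258]
force: [-3.4, 0.5, 7.3]
grip_width: 0.0005
```

play_rows([
  {"dx": 0, "dy": 0, "dz": 0.001, "ax": 0, "ay": 0, "az": 0},
  {"dx": 0.003, "dy": 0, "dz": 0.0005, "ax": 0, "ay": 0, "az": 0},
  {"dx": 0.003, "dy": 0, "dz": 0.0005, "ax": 0, "ay": 0, "az": 0},
  {"dx": 0.003, "dy": 0, "dz": 0.0005, "ax": 0, "ay": 0, "az": 0},
  {"dx": 0.003, "dy": 0, "dz": 0.0005, "ax": 0, "ay": 0, "az": 0},
])

```text
time_s: 3.58
ee_pos: [0.5664, 0.0529, 0.0509]
eef_rot: [-3.141, -0.005, 1.258]
force: [-4.7, -1.8, 8.3]
grip_width: 0.0005
```

play_rows([
  {"dx": 0.005, "dy": 0, "dz": 0.0005, "ax": 0, "ay": 0, "az": 0},
  {"dx": 0.005, "dy": 0, "dz": 0.0005, "ax": 0, "ay": 0, "az": 0},
  {"dx": 0.005, "dy": 0, "dz": 0.0005, "ax": 0, "ay": 0, "az": 0},
  {"dx": 0.005, "dy": 0, "dz": 0.0005, "ax": 0, "ay": 0, "az": 0},
  {"dx": 0.005, "dy": 0, "dz": 0.0005, "ax": 0, "ay": 0, "az": 0},
])

```text
time_s: 4.0
ee_pos: [0.5741, 0.0776, 0.051]
eef_rot: [-3.141, -0.005, 1.257]
force: [-4.5, -1.9, 8.3]
grip_width: 0.0003
```

play_rows([
  {"dx": 0.005, "dy": 0, "dz": 0.0005, "ax": 0, "ay": 0, "az": 0},
  {"dx": 0.005, "dy": 0, "dz": 0.0005, "ax": 0, "ay": 0, "az": 0},
  {"dx": 0.005, "dy": 0, "dz": 0.0005, "ax": 0, "ay": 0, "az": 0},
  {"dx": 0.005, "dy": 0, "dz": 0.0005, "ax": 0, "ay": 0, "az": 0},
  {"dx": 0.005, "dy": 0, "dz": 0.0005, "ax": 0, "ay": 0, "az": 0},
])

```text
time_s: 4.42
ee_pos: [0.582, 0.1028, 0.0512]
eef_rot: [-3.141, -0.006, 1.258]
force: [-4.7, -0.6, 9.0]
grip_width: 0.0005
```

play_rows([
  {"dx": 0.004, "dy": 0, "dz": 0.0005, "ax": 0, "ay": 0, "az": 0},
  {"dx": 0.004, "dy": 0, "dz": 0.0005, "ax": 0, "ay": 0, "az": 0},
  {"dx": 0.004, "dy": 0, "dz": 0.0005, "ax": 0, "ay": 0, "az": 0},
  {"dx": 0.004, "dy": 0, "dz": 0.0005, "ax": 0, "ay": 0, "az": 0},
  {"dx": 0.003, "dy": 0, "dz": 0.0005, "ax": 0, "ay": 0, "az": 0},
])

```text
time_s: 4.83
ee_pos: [0.5881, 0.1225, 0.0515]
eef_rot: [-3.141, -0.006, 1.258]
force: [-4.7, -1.3, 8.8]
grip_width: 0.0006
```

play_rows([
  {"dx": 0.003, "dy": 0, "dz": 0.0005, "ax": 0, "ay": 0, "az": 0},
  {"dx": 0.003, "dy": 0, "dz": 0.0005, "ax": 0, "ay": 0, "az": 0},
  {"dx": 0.002, "dy": 0, "dz": 0.0005, "ax": 0, "ay": 0, "az": 0},
  {"dx": 0.002, "dy": 0, "dz": 0.0005, "ax": 0, "ay": 0, "az": 0},
  {"dx": 0.002, "dy": 0, "dz": 0.0005, "ax": 0, "ay": 0, "az": 0},
])

```text
time_s: 5.25
ee_pos: [0.5918, 0.1308, 0.0522]
eef_rot: [3.141, 0.001, 1.259]
force: [-15.7, -22.9, 16.7]
grip_width: 0.0008
```

play_rows([
  {"dx": 0.0005, "dy": 0, "dz": 0, "ax": 0, "ay": 0, "az": 0},
  {"dx": 0.0005, "dy": 0, "dz": -0.002, "ax": 0, "ay": 0, "az": 0},
  {"dx": 0.0005, "dy": 0, "dz": -0.003, "ax": 0, "ay": 0, "az": 0},
  {"dx": 0.0005, "dy": 0, "dz": -0.004, "ax": 0, "ay": 0, "az": 0},
  {"dx": 0, "dy": 0, "dz": -0.004, "ax": 0, "ay": 0, "az": 0},
])

```text
time_s: 5.67
ee_pos: [0.5908, 0.1308, 0.0639]
eef_rot: [-3.138, 0.006, 1.258]
force: [0.3, -1.5, -1.2]
grip_width: 0.0005
```

play_rows([
  {"dx": -0.001, "dy": 0, "dz": -0.01, "ax": 0, "ay": 0, "az": 0},
  {"dx": -0.001, "dy": 0, "dz": -0.025, "ax": 0, "ay": 0, "az": 0},
  {"dx": 0, "dy": 0, "dz": -0.025, "ax": 0, "ay": 0, "az": 0},
  {"dx": 0, "dy": 0, "dz": -0.025, "ax": 0, "ay": 0, "az": 0},
  {"dx": 0, "dy": 0, "dz": -0.01, "ax": 0, "ay": 0, "az": 0},
])

```text
time_s: 6.08
ee_pos: [0.59, 0.1308, 0.1638]
eef_rot: [-3.136, 0.003, 1.259]
force: [0.4, 0.2, 0.7]
grip_width: 0.0003
```

play_rows([
  {"dx": 0, "dy": 0, "dz": 0, "ax": 0, "ay": 0, "az": 0},
  {"dx": 0, "dy": 0, "dz": 0, "ax": 0, "ay": 0, "az": 0},
  {"dx": 0, "dy": 0, "dz": 0, "ax": 0, "ay": 0, "az": 0},
  {"dx": 0, "dy": 0, "dz": 0, "ax": 0, "ay": 0, "az": 0},
  {"dx": 0, "dy": 0, "dz": 0, "ax": 0, "ay": 0, "az": 0},
])

```text
time_s: 6.5
ee_pos: [0.5901, 0.1316, 0.1638]
eef_rot: [-3.137, 0.001, 1.26]
force: [-0.4, 0.1, -0.5]
grip_width: 0.0005
```

Run:
```python
from h import *
o=ctrl.get_obs();print({k:np.round(o[k],4) for k in('ee_pos','eef_rot','force')})
w=viewer.camera("wrist")[:,:,::-1]; s=viewer.camera("scene")[:,:,::-1]
cv2.imwrite("pics/w3.png",np.hstack([cv2.resize(w,(480,300)),cv2.resize(s[150:300,240:400],(320,300))]))
```

```text
{'ee_pos': array([0.5901, 0.1316, 0.1638]), 'eef_rot': array([-3.1372e+00,  1.4000e-03,  1.2597e+00]), 'force': array([-0.4462,  0.0904, -0.4506])}
```

View pics/w3.png

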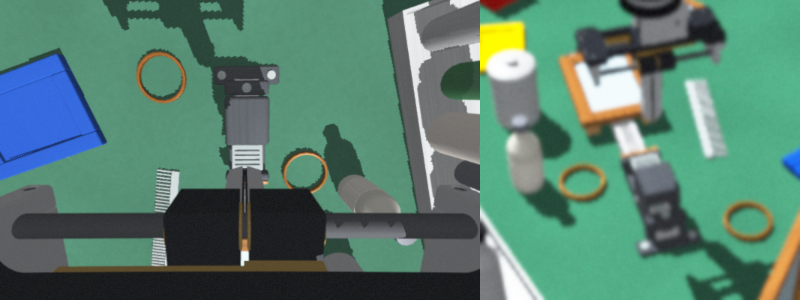

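Wrist view: the housing (247,120) is flush against the end stop (247,80). The scene view agrees, and panel, bangles, comb, bottle and canister all stand in place. One numeric check that nothing moved, then hand in.

Run:
```python
from h import *
from station import workorder
a=cv2.imread('pics/side0.png');b=viewer.camera("side")[:,:,::-1]
d=cv2.absdiff(a,b).max(2)>50
for n,(x0,y0,x1,y1) in dict(panel=(300,208,358,265),canister=(368,208,402,252),glue=(378,172,398,208),comb=(272,185,305,235),bangle_b=(350,185,375,206)).items(): print(n,round(d[y0:y1,x0:x1].mean(),4))
print(workorder.hand_in())
```

```text
panel 0.0033
canister 0.0
glue 0.0
comb 0.0
bangle_b 0.0
the job is handed in; nothing more can be done
None
```

The clamp is open and the job is handed in at about 6.6 s of robot time. With closed fingertips I pressed the thumb lever down to about 7–8 N. Keeping it pressed, I pushed the jaw back along the bar, then lifted straight off.

- **Jaw home:** the tool travelled about 94 mm, which is the 4 mm gap plus the 90 mm jaw travel. The resistance then rose to about 26 N against the end stop. The wrist and scene pictures show the housing flush against the stop.
- **Robot clear:** after the lift, the force readings were near zero and the tool was at z ≈ 0.16 m.
- **Other objects:** comparing the side camera before and after, the canister, glue bottle, comb and far bangle showed no change. The panel area showed 0.3 % changed pixels, which I took to be at the jaw or in shadow.
- **Not compared numerically:** I only saw the near bangle in the pictures, where it looked in place. I did not check the mirror or clip box at the end, but the arm never went near them.

No check disagreed. My first two move calls were refused because of their format, and nothing moved. There was a side force of about 4 N on the fingertips while pushing, which I took to be friction on the pad.

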